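# Turn the reversible plate over onto the work stand's pins

### The arm

A 7-joint arm with a two-finger parallel gripper is mounted at the origin on the work surface. World frame = base frame: x ahead of the robot, y to its left, z up, the work surface at z = 0. Lengths are in m, angles in rad, forces in N, time in s.
With the tool pointing down it reaches from about 0.425 to 0.825 m from the base axis. Payload 3.6 kg.
Tool frame: the origin (TCP) lies where the fingers leave the gripper's body, on its centre line; the fingertips stand 73 mm ahead of it and the grasp point (between the pads) lies 54 mm ahead of it; x points along the fingers, y is the direction in which the jaws open and shut, and the axes are right-handed (so a half turn about x gives the same grasp; the last joint's range is limited). The gripper opens to 85 mm and grips with 20 to 120 N. Pads are 22 mm wide; open, the fingers measure 114 mm over their backs; the gripper's body (76 mm by 85 mm) begins 54 mm behind the grasp point. The pads swing forward as they close: fully open they stand 13 mm farther back than shut.
Start: joints at [-1.286, 0.615, -0.013, 1.423, 0.008, 1.103, -0.04], TCP at [0.199, 0.619, 0.304] pointing down, gripper open.
Joint ranges: [-3.12, 3.12], [-0.3, 2.06], [-1.34, 1.32], [0.26, 2.42], [-1.36, 4.5], [0.01, 1.98], [-2.84, 2.84]. Speed limits (rad/s): [2.79, 2.79, 3.14, 3.14, 3.14, 3.14, 3.14].

### API

Orientations are given as a unit quaternion [x, y, z, w].
In Python, from station import arm, snapshot, camera_info, ticket gives the robot as it stands. Calls block until the motion is done:
- arm.movep(position, orientation): joint-space move of the TCP to a pose.
- arm.line_to(position, velocity=0.15, ori=None): straight line of the TCP; ori=None keeps the orientation; velocity is the mean speed in m/s.
- arm.move_j(angles): joint-space move.
- arm.move_gripper(opening, effort=None): opening from 0.0 (shut) to 1.0 (fully open); effort is the grip in N (None keeps the last); returns when the fingers have stopped.
- arm.pause(seconds).
- arm.ik(position, orientation): joint angles nearest the present ones, or None.
- snapshot(name): name is "scene" or "top" or "wrist"; returns the picture (384x512x3 uint8, blue, green, red); there is no depth.
- camera_info(name): a dict with "fx", "fy", "cx", "cy" (pixels), "R" (3x3) and "t" (3): a world point X has camera coordinates R X + t; the wrist camera has in their place "T_tool_cam" (4x4, takes a point from camera to tool coordinates, whose origin is the TCP and whose axes are the tool frame's). Camera axes: x right, y down, z forward; pixel columns grow to the right and rows downward; lengths in m; the calibration is good to about 2 mm. A picture is of the moment at which its call begins: read the wrist's pose just before it. camera_info takes no time and is no camera call.
A pose or a line that the arm cannot do raises arm.MotionError and nothing moves.
- ticket.finish_job(): hands the job in, once; it reports no verdict.
Readings, each from a call of its own:
- arm.read_time(): time.
- arm.read_joint_positions(): joint angles.
- arm.read_dq(): joint speeds.
- arm.read_effort(): joint torques, N m.
- arm.read_tool_pos(): TCP position.
- arm.read_eef_rot(): TCP orientation.
- arm.read_ft_force(): force on the tool from outside, world axes, zero at the start.
- arm.read_wrist_torque(): the same for the moment, N m.
- arm.read_opening(): opening from 0.0 (shut) to 1.0 (fully open).
Only numpy, scipy, OpenCV 4.12 (cv2) and the standard library are available. Lean on these libraries where they do the work, as an engineer would, in place of code of your own. Each camera call takes 0.05 s, during which the arm holds its last target.

### The job

The reversible work plate, orange on one face and blue on the other, is parked on the black stand with its orange face outward. Take it off, turn it over and seat it on the empty bright metal stand: fully home and flat on both brass pins, blue face outward and the same edge up (small hole on the thin upper pin, large hole on the thick lower pin), then let go of it.

Things in the scene. Friction and masses are not known exactly. Their poses are not given: they have to be found in the camera images.
- plate_center (a point): Centre (mid-thickness) of the loose plate, 150 x 110 x 8 mm, 0.18 kg, one side orange, the other blue. x: along the 150 mm, to the lower edge; y: across; z: out of the orange face. Round through holes at y=0: 20 mm wide at x=-10 mm, 36 mm wide at x=+45. It starts flat on a black stand like the work stand, hanging on two such pins, orange out; pull it off along its z. Its top 40 mm are free, to be pinched across the 8 mm.
- work_seat: Fixed flat seat of the bright metal work stand, 60 degrees from level, 112 mm above the table at its origin, the point under the plate's centre when holes and pins are concentric. x: down the slope, y: level across, z: out of the face. Face x -28..+75, y +-50 mm. Seated, the plate's centre is at z = 4 mm, its x down-slope and its z into the face (blue outward). The black stand has the same form and faces another way.
- thick_pin (a point): End of the work seat's thick lower brass pin (axes as the seat's): at x=+45, y=0, z=22 mm of the seat, 24 mm wide, for the 36 mm hole. The thin upper pin, at x=-10, y=0, is 8 mm wide, for the 20 mm hole. Both stand 22 mm out of the face along its z, the last 8 mm tapered. Holes have 6 mm play all round; once let go, the plate slides up to 6 mm down-slope and hangs on the pins.

How it is judged:
At the end, for the whole second after the job is handed in: The plate is on the bright work stand, turned over (blue outward), same edge up, centre within 12 mm of the seat centre along and across the slope and under 9 mm off the face, flat within 10 degrees, its length within 15 degrees of the slope line, and at rest (x of plate_center in the frame of work_seat between -0.012 and 0.012 m and y of plate_center in the frame of work_seat between -0.012 and 0.012 m and z of plate_center in the frame of work_seat between 0 and 0.009 m and angle between the z axis of plate_center and the z axis of work_seat, either way round below 0.18 rad and angle between the x axis of plate_center and the x axis of work_seat, either way round below 0.27 rad and angle between plate_center's own z axis and vertical above 1.8 rad and angle between plate_center's own x axis and vertical above 2.2 rad and linear speed of plate below 0.02 m/s); the robot touches nothing.
It also fails if it takes over 48 s, if anything falls off the work surface, if the arm or the gripper's body presses on something with over 40 N, if the wrist force passes 120 N, or if a joint passes its speed limit or range.

## Working session

There is one attempt and no reset: what is moved stays moved. The work goes in short steps, each a Python script; the robot and the scene stay as the last script left them, time stands still between calls to the robot, and variables do not carry over. Pictures are saved under pics/ and viewed, and the job is handed in when it is done.

```bash
ls; mkdir -p pics
python3 - <<'E'
from station import arm, snapshot, camera_info, ticket
import cv2
for n in ["scene","top","wrist"]:
    cv2.imwrite(f"pics/{n}0.png",snapshot(n)); print(n,camera_info(n))
print(arm.read_time(),arm.read_tool_pos(),arm.read_eef_rot(),arm.read_opening())
E
```

```text
pics
scene {'fx': 364.3775618445213, 'fy': 364.3775618445213, 'cx': 252.24514245630473, 'cy': 191.6030962028174, 'R': array([[ 0.79044537,  0.6122798 ,  0.01759449],
       [ 0.48249822, -0.60468968, -0.63367647],
       [-0.37734809,  0.50937594, -0.77339807]]), 't': array([-0.48611848, -0.19303751,  0.96269654])}
top {'fx': 423.55605383155194, 'fy': 423.55605383155194, 'cx': 250.84978477444795, 'cy': 187.6577695533947, 'R': array([[-0.02027018, -0.99922696, -0.0336838 ],
       [-0.993926  ,  0.02378476, -0.10744948],
       [ 0.10816757,  0.03130118, -0.99363978]]), 't': array([0.04348809, 0.57735725, 0.84690617])}
wrist {'fx': 336.39683344331576, 'fy': 336.39683344331576, 'cx': 254.88579389243662, 'cy': 187.75621644399394, 'T_tool_cam': array([[-3.77657907e-04, -2.88526277e-01,  9.57471903e-01,
        -7.15019395e-02],
       [ 9.99999928e-01, -8.32407810e-05,  3.69348412e-04,
        -9.42027124e-04],
       [-2.68660132e-05,  9.57471974e-01,  2.88526288e-01,
        -7.35515368e-02],
       [ 0.00000000e+00,  0.00000000e+00,  0.00000000e+00,
         1.00000000e+00]])}
0.15 [0.19922143 0.618247   0.30302059] [ 0.10905423  0.69864685 -0.11043914  0.69842892] 0.9984258294165587
```

View pics/scene0.png

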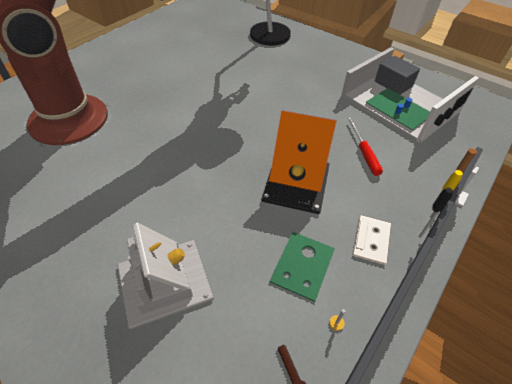

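View pics/top0.png

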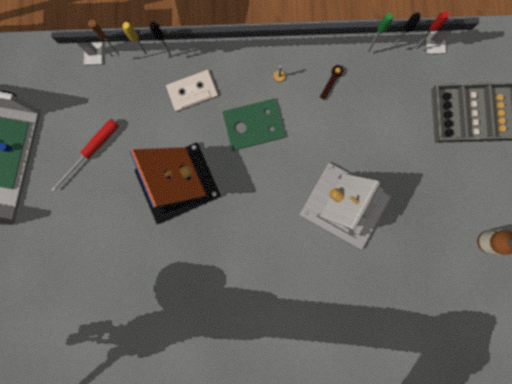

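View pics/wrist0.png

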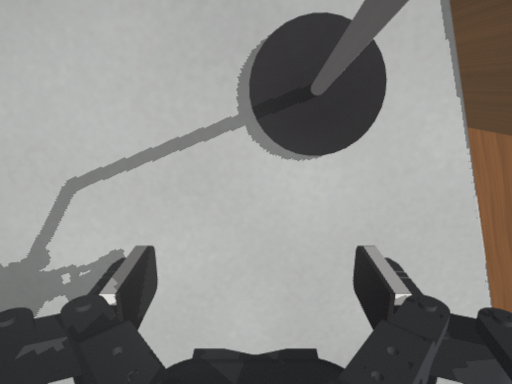

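Run:
```python
import cv2,numpy as np
s=cv2.imread("pics/scene0.png");t=cv2.imread("pics/top0.png")
def cr(im,x,y,w,h,k): return cv2.resize(im[y:y+h,x:x+w],None,fx=k,fy=k,interpolation=cv2.INTER_CUBIC)
cv2.imwrite("pics/c1.png",np.hstack([cr(s,255,100,90,120,4),cr(t,120,130,105,120,4)[:480]]))
cv2.imwrite("pics/c2.png",np.hstack([cr(s,110,215,110,110,4),cr(t,292,155,90,110,4)[:440]]))
for n,im in(("s",s),("t",t)):
    h=cv2.cvtColor(im,cv2.COLOR_BGR2HSV)
    m=cv2.inRange(h,(3,200,90),(16,255,255))
    c=max(cv2.findContours(m,0,2)[0],key=cv2.contourArea)
    print(n,cv2.contourArea(c),cv2.approxPolyDP(cv2.convexHull(c),3,True)[:,0].tolist())
```

```text
s 3677.5 [[282, 111], [335, 121], [319, 190], [269, 180]]
t 5.5 [[156, 182], [161, 183], [158, 191]]
```

View pics/c1.png

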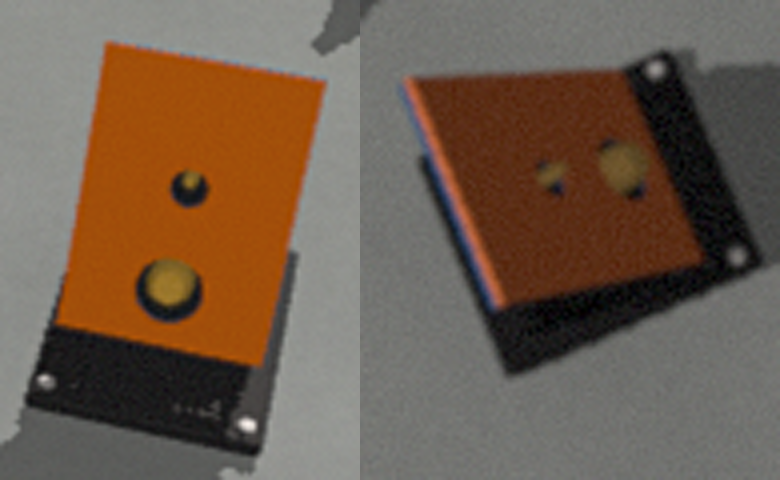

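View pics/c2.png

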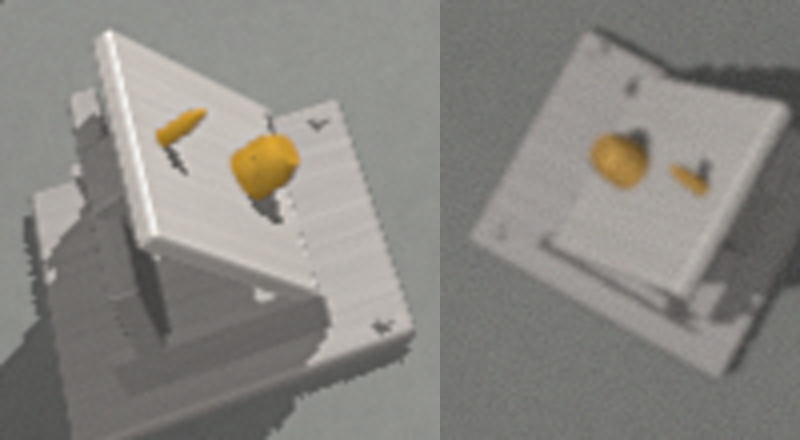

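```bash
cat > h.py <<'E'
import numpy as np,cv2
from scipy.optimize import least_squares
from scipy.spatial.transform import Rotation as Ro
def proj(ci,X):
    c=np.atleast_2d(X)@ci["R"].T+ci["t"]
    return np.c_[ci["fx"]*c[:,0]/c[:,2]+ci["cx"],ci["fy"]*c[:,1]/c[:,2]+ci["cy"]]
def seatR(yaw,tilt=np.pi/3):
    # yaw: heading of horizontal downhill direction; z out of face
    d=np.array([np.cos(yaw),np.sin(yaw),0]);u=np.array([0,0,1.])
    x=np.cos(tilt)*d-np.sin(tilt)*u; z=np.sin(tilt)*d+np.cos(tilt)*u
    return np.c_[x,np.cross(z,x),z]
E
python3 - <<'E'
from h import *
from station import camera_info
cs,ct=camera_info("scene"),camera_info("top")
o=lambda a,off:(np.array(a)+.5)/4-.5+np.array(off)
# plate
ps=o([(106,43),(326,82),(262,366),(56,326),(189,188),(169,290)],(255,100))
pt=o([(145,303),(55,78),(267,72),(343,262)],(120,130))
L=np.array([(-75,-55,4),(-75,55,4),(75,55,4),(75,-55,4),(-10,0,4),(45,0,4)])/1e3
def f(p,full=False):
    X=L@seatR(p[3],p[4]).T+p[:3]
    return np.r_[(proj(cs,X)-ps).ravel(),(proj(ct,X[:4])-pt).ravel(),(p[4]-np.pi/3)*100]
r=least_squares(f,[.45,.15,.11,-1.5,1.05],loss="soft_l1");print(r.x,np.round(f(r.x),1))
r=least_squares(lambda p:np.r_[f(p)[:12]],[.45,.15,.11,-1.5,1.05]);print('scene only',r.x,abs(r.fun).max())
# seat
ss=o([(115,35),(158,238),(322,295),(205,113)],(110,215))
st=o([(243,292),(345,105),(115,238),(220,75),(232,170)],(292,155))
S=np.array([(-28,50,0),(-28,-50,0),(75,-50,0),(-10,0,22)])/1e3
T=np.array([(-28,50,0),(-28,-50,0),(75,50,0),(75,-50,0),(-10,0,22)])/1e3
def g(p):
    R=seatR(p[2]);O=np.array([p[0],p[1],.112])
    return np.r_[(proj(cs,S@R.T+O)-ss).ravel(),(proj(ct,T@R.T+O)-st).ravel()]
r=least_squares(g,[.45,-.2,1.8],loss="soft_l1");print(r.x,np.round(g(r.x),1))
E
```

```text
[ 0.59855651  0.18126156  0.1081398  -1.18119058  1.04853806] [-0.1 -0.4  0.3  0.2 -0.4  0.4 -0.  -0.8 -0.   0.4 -0.3  0.4  0.2  0.4
 -0.5 -0.2 -0.9 -0.7  0.6  0.2  0.1]
scene only [ 0.59652782  0.18560746  0.10381984 -1.16396802  1.00460891] 0.3662064653303787
[ 0.54081744 -0.16545354  1.0254494 ] [-1.6 -1.7 -0.6  0.1 -0.5  0.3 -0.1 -0.2 -1.  -0.2  0.1 -1.5 -0.6  1.
 -2.8 -0.9  0.9 -1.3]
```

```bash
cat >> h.py <<'E'
PL=dict(c=np.array([.5986,.1813,.1085]),yaw=-1.181)
SEAT=dict(c=np.array([.5408,-.1655,.112]),yaw=1.025)
def toolR(Rplate,s):  # tool x=plate x, tool y=s*plate z
    x=Rplate[:,0];y=s*Rplate[:,2];return np.c_[x,y,np.cross(x,y)]
def q(R): return Ro.from_matrix(R).as_quat().tolist()
def workplate(yaw): # plate rotation when seated
    S=seatR(yaw);return np.c_[S[:,0],-S[:,1],-S[:,2]]
E
python3 - <<'E'
from h import *
from station import arm,camera_info
Rp=seatR(PL["yaw"]);Rw=workplate(SEAT["yaw"])
f=lambda a:None if a is None else np.round(a,2)
G=np.array([-.060-.054,0,0])
for s in(1,-1):
    for nm,R,c in(("black",Rp,PL["c"]),("work",Rw,SEAT["c"]+seatR(SEAT["yaw"])[:,2]*.004)):
        n=abs(R[2,2])>0 and (R[:,2] if nm=="black" else -R[:,2])
        for off,up in((0,0),(.06,0),(.06,.15)):
            p=c+R@G+n*off+np.array([0,0,up])
            print(s,nm,off,up,f(arm.ik(p.tolist(),q(toolR(R,s)))))
T=camera_info("wrist")["T_tool_cam"];Tci=np.linalg.inv(T)
def views(c,n,dist,tilts):
    for b in tilts:
        d=n*np.array([1,1,0]);d/=np.linalg.norm(d)
        fw=-(np.sin(b)*d+np.cos(b)*np.array([0,0,1]))
        for k in range(0,360,30):
            x0=np.cross(fw,[0,0,1]);x0/=np.linalg.norm(x0);y0=np.cross(fw,x0)
            a=np.radians(k);xr=np.cos(a)*x0+np.sin(a)*y0
            Rc=np.c_[xr,np.cross(fw,xr),fw]
            M=np.eye(4);M[:3,:3]=Rc;M[:3,3]=c-fw*dist
            W=M@Tci
            j=arm.ik(W[:3,3].tolist(),q(W[:3,:3]))
            if j is not None: print(round(b,2),k,np.round(W[:3,3],3),np.round(j,2))
S=seatR(SEAT["yaw"])
print("seat views");views(SEAT["c"]+S@[.02,0,.01],S[:,2],.27,[.5,.8])
E
```

```text
1 black 0 0 [-1.02  0.84  0.75  1.63 -0.02  0.86 -1.62]
1 black 0.06 0 [-0.94  0.79  0.74  1.63  0.03  0.86 -1.57]
1 black 0.06 0.15 [-0.97  0.64  0.82  1.44  0.07  1.17 -1.48]
1 work 0 0 [-0.06  0.91  1.13  1.87 -1.27  1.49 -0.53]
1 work 0.06 0 [-0.09  0.75  0.94  1.85 -1.17  1.31 -0.73]
1 work 0.06 0.15 [-0.19  0.61  1.14  1.65 -1.03  1.54 -0.97]
-1 black 0 0 [-0.64  0.72  0.05  1.62  0.58  1.    1.  ]
-1 black 0.06 0 [-0.56  0.68  0.06  1.61  0.58  1.01  1.09]
-1 black 0.06 0.15 [-0.53  0.53  0.    1.42  0.54  1.3   1.26]
-1 work 0 0 [ 0.74  0.63 -0.28  1.85 -0.55  0.75  1.96]
-1 work 0.06 0 [ 0.6   0.58 -0.2   1.83 -0.6   0.78  1.9 ]
-1 work 0.06 0.15 [-0.13  0.55  0.98  1.65 -0.96  1.45  2.11]
seat views
0.5 0 [ 0.617 -0.038  0.234] [-0.07  0.85 -0.21  1.36  0.67  1.6   2.12]
0.5 30 [ 0.636 -0.055  0.237] [-0.09  0.9  -0.05  1.22  0.49  1.66  1.78]
0.5 60 [ 0.644 -0.079  0.246] [-0.1   0.91  0.14  1.14  0.28  1.67  1.44]
0.5 90 [ 0.638 -0.101  0.257] [-0.1   0.87  0.29  1.16  0.1   1.61  1.07]
0.5 120 [ 0.622 -0.116  0.269] [-0.12  0.8   0.42  1.28 -0.06  1.47  0.69]
0.5 150 [ 0
[... 708 characters left out ...]
8  0.99  0.46  1.89  1.3 ]
0.8 90 [ 0.661 -0.064  0.225] [-0.15  1.02  0.2   1.02  0.3   1.81  0.88]
0.8 120 [ 0.646 -0.076  0.243] [-0.22  0.95  0.42  1.14  0.11  1.63  0.5 ]
0.8 150 [ 0.624 -0.078  0.256] [-0.33  0.86  0.6   1.31 -0.    1.42  0.09]
0.8 180 [ 0.6   -0.069  0.261] [-0.45  0.8   0.72  1.49 -0.03  1.21 -0.39]
0.8 210 [ 0.581 -0.052  0.257] [-0.59  0.77  0.79  1.64  0.03  1.03 -0.95]
0.8 240 [ 0.572 -0.032  0.244] [-0.73  0.84  0.9   1.71  0.07  0.94 -1.52]
0.8 270 [ 0.575 -0.014  0.226] [-0.86  1.04  1.13  1.69 -0.08  0.96 -1.91]
0.8 300 [ 0.589 -0.002  0.208] [ 0.03  0.94 -0.64  1.55  1.07  1.78  2.79]
0.8 330 [ 0.611 -0.     0.195] [-0.07  1.   -0.46  1.39  0.97  1.84  2.39]
```

```bash
cat >> h.py <<'E'
def viewpose(T,c,n,dist,b,k):
    d=n*np.array([1,1,0]);d=d/np.linalg.norm(d)
    fw=-(np.sin(b)*d+np.cos(b)*np.array([0,0,1]))
    x0=np.cross(fw,[0,0,1]);x0/=np.linalg.norm(x0);y0=np.cross(fw,x0)
    a=np.radians(k);xr=np.cos(a)*x0+np.sin(a)*y0
    M=np.eye(4);M[:3,:3]=np.c_[xr,np.cross(fw,xr),fw];M[:3,3]=c-fw*dist
    W=M@np.linalg.inv(T);return W[:3,3],W[:3,:3]
def wristci(arm,ci):
    P=np.eye(4);P[:3,:3]=Ro.from_quat(arm.read_eef_rot()).as_matrix();P[:3,3]=arm.read_tool_pos()
    V=np.linalg.inv(P@ci["T_tool_cam"])
    return dict(fx=ci["fx"],fy=ci["fy"],cx=ci["cx"],cy=ci["cy"],R=V[:3,:3],t=V[:3,3])
E
python3 - <<'E'
from h import *
from station import arm,camera_info
T=camera_info("wrist")["T_tool_cam"]
P=seatR(PL["yaw"])
for b in(.5,.8):
  for k in range(0,360,30):
    p,R=viewpose(T,PL["c"],P[:,2],.33,b,k)
    j=arm.ik(p.tolist(),q(R)); print(b,k,np.round(p,3),None if j is None else np.round(j,2))
E
```

```text
0.5 0 [0.66  0.035 0.296] [ 0.14  0.82 -0.02  1.23 -0.65  1.56  0.68]
0.5 30 [0.635 0.03  0.299] [ 0.13  0.72  0.06  1.42 -0.76  1.39  0.3 ]
0.5 60 [0.611 0.038 0.307] [ 0.04  0.62  0.18  1.58 -0.84  1.24 -0.12]
0.5 90 [0.597 0.055 0.319] [-0.18  0.55  0.42  1.67 -0.89  1.16 -0.61]
0.5 120 [0.594 0.078 0.331] [-0.39  0.54  0.6   1.67 -0.82  1.12 -1.22]
0.5 150 [0.604 0.1   0.34 ] [-0.69  0.74  1.13  1.57 -0.95  1.4  -1.66]
0.5 180 [0.625 0.115 0.343] [-0.68  0.81  1.13  1.4  -0.87  1.54 -2.27]
0.5 210 [0.65  0.119 0.34 ] [ 0.08  0.73 -0.48  1.18  0.08  1.46  2.72]
0.5 240 [0.673 0.112 0.332] [ 0.04  0.83 -0.37  1.   -0.03  1.65  2.29]
0.5 270 [0.688 0.094 0.32 ] [ 0.04  0.9  -0.26  0.9  -0.19  1.77  1.87]
0.5 300 [0.691 0.072 0.308] [ 0.08  0.93 -0.19  0.92 -0.36  1.78  1.45]
0.5 330 [0.68  0.05  0.299] [ 0.12  0.89 -0.11  1.04 -0.51  1.7   1.05]
0.8 0 [ 0.678 -0.01   0.24 ] [ 0.29  1.02 -0.14  1.11 -0.74  1.72  0.74]
0.8 30 [ 0.653 -0.015  0.245] [ 0.29  0.92 -0.05  1.32 -0.85  1.57  0.36]
0.8 60 [ 0.631 -0.011  0.258] [ 0.25  0.81  0.04  1.48 -0.92  1.43 -0.06]
0.8 90 [0.618 0.002 0.275] [ 0.06  0.73  0.3   1.58 -1.01  1.39 -0.51]
0.8 120 [0.617 0.021 0.293] [-0.12  0.69  0.51  1.58 -0.99  1.39 -1.06]
0.8 150 [0.629 0.04  0.307] [-0.44  0.89  1.13  1.49 -1.17  1.74 -1.49]
0.8 180 [0.65  0.054 0.312] [-0.44  0.94  1.13  1.32 -1.09  1.82 -2.1 ]
0.8 210 [0.675 0.059 0.307] [ 0.3   0.89 -0.67  1.08  0.    1.54  2.84]
0.8 240 [0.697 0.055 0.294] [ 0.23  0.99 -0.56  0.89 -0.1   1.75  2.39]
0.8 270 [0.71  0.041 0.277] [ 0.22  1.08 -0.48  0.77 -0.24  1.89  1.93]
0.8 300 [0.711 0.023 0.259] [ 0.23  1.12 -0.37  0.78 -0.42  1.91  1.49]
0.8 330 [0.699 0.004 0.245] [ 0.27  1.09 -0.25  0.91 -0.59  1.84  1.1 ]
```

Run:
```python
from h import *
from station import arm,camera_info,snapshot
import pickle
ci=camera_info("wrist");T=ci["T_tool_cam"]
P=seatR(PL["yaw"]);S=seatR(SEAT["yaw"])
out={}
p,R=viewpose(T,PL["c"],P[:,2],.33,.5,60)
arm.movep(p.tolist(),q(R)); arm.pause(.2)
out["p"]=wristci(arm,ci);cv2.imwrite("pics/wp.png",snapshot("wrist"));print(arm.read_time())
p,R=viewpose(T,SEAT["c"]+S@[.02,0,.01],S[:,2],.30,.7,150)
arm.movep(p.tolist(),q(R)); arm.pause(.2)
out["s"]=wristci(arm,ci);cv2.imwrite("pics/ws.png",snapshot("wrist"));print(arm.read_time())
pickle.dump(out,open("ci.pkl","wb"))
```

```text
2.8333
3.9917
```

View pics/wp.png

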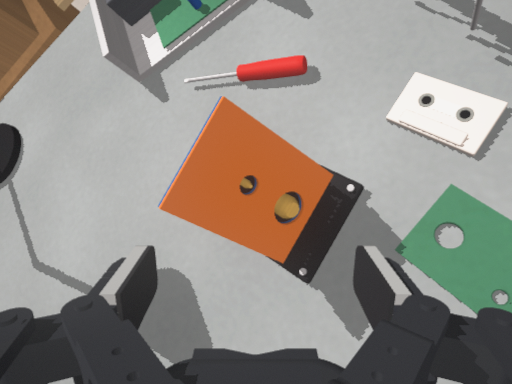

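View pics/ws.png

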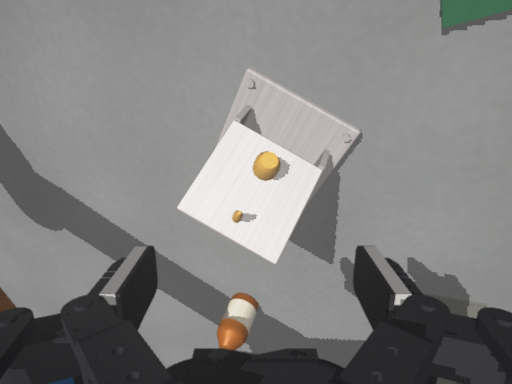

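Run:
```python
import cv2,numpy as np
p=cv2.imread("pics/wp.png");s=cv2.imread("pics/ws.png")
h=cv2.cvtColor(p,cv2.COLOR_BGR2HSV)
m=cv2.inRange(h,(3,190,110),(14,255,255));m[:90]=0
c=max(cv2.findContours(m,0,2)[0],key=cv2.contourArea)
print(cv2.approxPolyDP(cv2.convexHull(c),4,True)[:,0].tolist())
m=cv2.inRange(s,(198,198,198),(255,255,255))
c=max(cv2.findContours(m,0,2)[0],key=cv2.contourArea)
print(cv2.contourArea(c),cv2.approxPolyDP(cv2.convexHull(c),4,True)[:,0].tolist())
def cr(im,x,y,w,h,k): return cv2.resize(im[y:y+h,x:x+w],None,fx=k,fy=k,interpolation=cv2.INTER_CUBIC)
cv2.imwrite("pics/d1.png",cr(p,155,90,190,180,4)[:,:800][:600])
cv2.imwrite("pics/d2.png",cr(s,170,115,160,150,5)[:600,:800])
```

```text
[[233, 148], [243, 144], [261, 150], [323, 190], [289, 248], [214, 207], [212, 172]]
11103.0 [[233, 121], [321, 170], [275, 262], [177, 207]]
```

View pics/d2.png

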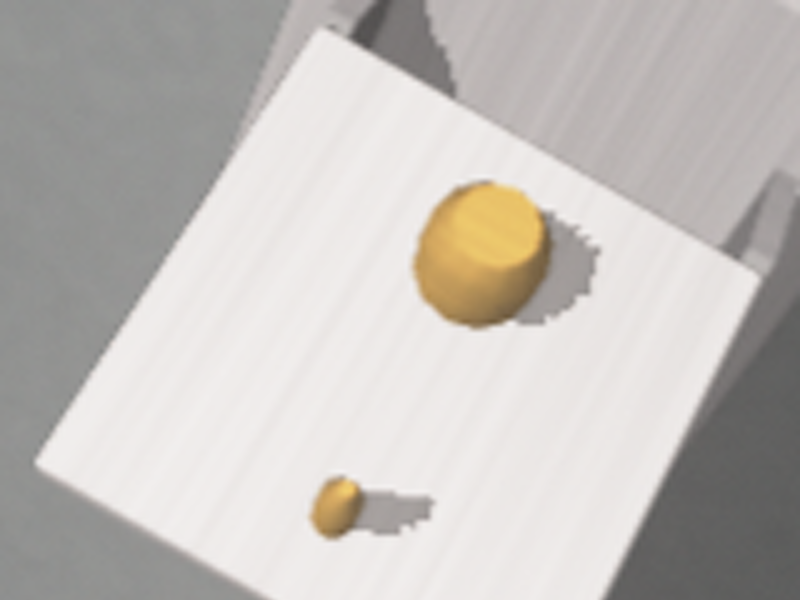

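View pics/d1.png

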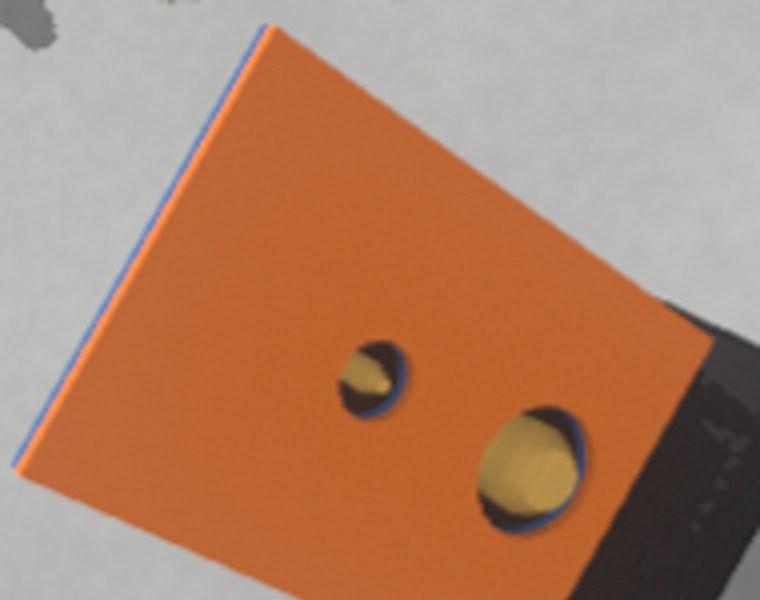

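Run:
```python
from h import *
import pickle
from station import camera_info
C=pickle.load(open("ci.pkl","rb"));cs,ct=camera_info("scene"),camera_info("top")
oo=lambda a,off,k:(np.array(a)+.5)/k-.5+np.array(off)
L=np.array([(-75,-55,4),(-75,55,4),(75,55,4),(75,-55,4),(-10,0,4),(45,0,4)])/1e3
ps=oo([(106,43),(326,82),(262,366),(56,326),(189,188),(169,290)],(255,100),4)
pt=oo([(145,303),(55,78),(267,72),(343,262)],(120,130),4)
pw=oo([(22,470),(277,27),(713,340),(373,380),(532,469)],(155,90),4);iw=[0,1,2,4,5]
def f(p,w=(1,1,1)):
    X=L@seatR(p[3],p[4]).T+p[:3]
    return np.r_[w[0]*(proj(cs,X)-ps).ravel(),w[1]*(proj(ct,X[:4])-pt).ravel(),w[2]*(proj(C["p"],X[iw])-pw).ravel(),(p[4]-np.pi/3)*100]
x0=[.6,.18,.11,-1.18,1.05]
for w in((1,1,1),(0,0,1),(1,1,0),(.4,.4,1)):
    r=least_squares(f,x0,args=(w,));print(w,np.round(r.x,4),np.round(f(r.x)[20:],1))
S=np.array([(75,50,0),(75,-50,0),(-28,50,0),(-28,-50,0),(45,0,22),(-10,0,22)])/1e3
sw=np.array([(234.6,120),(321.2,169.6),(177,207),(275,261.5),(269.6,159.6),(239.2,212.2)])
s1=oo([(115,35),(158,238),(322,295),(205,113)],(110,215),4);i1=[2,3,1,5]
s2=oo([(243,292),(345,105),(115,238),(232,170)],(292,155),4);i2=[2,3,0,5]
def g(p,w=(1,1,1)):
    X=S@seatR(p[2]).T+[p[0],p[1],.112]
    return np.r_[w[0]*(proj(cs,X[i1])-s1).ravel(),w[1]*(proj(ct,X[i2])-s2).ravel(),w[2]*(proj(C["s"],X)-sw).ravel()]
for w in((1,1,1),(0,0,1),(1,1,0),(.4,.4,1)):
    r=least_squares(g,[.54,-.165,1.02],args=(w,));print(w,np.round(r.x,4),np.round(g(r.x),1)[16:])
def tri(a,b,ca,cb):
    P=lambda c:np.array([[c["fx"],0,c["cx"]],[0,c["fy"],c["cy"]],[0,0,1]])@np.c_[c["R"],c["t"]]
    X=cv2.triangulatePoints(P(ca),P(cb),np.array(a,float).reshape(2,1),np.array(b,float).reshape(2,1));return (X[:3]/X[3]).ravel()
print("bottle",tri((505,242),(238,300),ct,C["s"]))
```

```text
(1, 1, 1) [ 0.598   0.1823  0.1082 -1.18    1.0482] [-0.1  0.4  0.5 -0.1 -0.1  0.1  1.1  0.1  0.9  0.6  0.1]
(0, 0, 1) [ 0.5976  0.1833  0.1074 -1.1809  1.0458] [-0.3 -0.1  0.  -0.  -0.7 -0.   0.6 -0.2  0.3  0.4 -0.1]
(1, 1, 0) [ 0.5986  0.1812  0.1081 -1.1819  1.0484] [0.9 0.9 1.8 0.3 1.  0.6 2.2 0.6 1.9 1.2 0.1]
(0.4, 0.4, 1) [ 0.5977  0.183   0.1077 -1.1806  1.0465] [-0.3  0.   0.1 -0.1 -0.6 -0.   0.8 -0.1  0.5  0.4 -0.1]
(1, 1, 1) [ 0.5395 -0.1652  1.0304] [-0.3 -1.4  2.2 -0.3 -0.4 -0.2  1.3  2.2 -0.1  0.1  0.3 -0.2]
(0, 0, 1) [ 0.539  -0.1654  1.0297] [-0.8 -1.3  1.6 -0.1 -0.9 -0.2  0.7  2.3 -0.6  0.2 -0.3 -0.1]
(1, 1, 0) [ 0.541  -0.1653  1.0277] [ 1.2 -1.4  3.8  0.1  1.1 -0.1  2.9  2.6  1.7  0.3  2.   0.1]
(0.4, 0.4, 1) [ 0.5391 -0.1653  1.03  ] [-0.7 -1.3  1.7 -0.2 -0.8 -0.2  0.8  2.2 -0.5  0.2 -0.2 -0.1]
bottle [ 0.44636084 -0.4952447  -0.01190398]
```

```bash
cat >> h.py <<'E'
PL=dict(c=np.array([.5978,.1827,.108]),yaw=-1.1805)
SEAT=dict(c=np.array([.5393,-.1653,.112]),yaw=1.030)
E
python3 - <<'E'
from h import *
from station import arm,camera_info,snapshot
import pickle
ci=camera_info("wrist")
P=seatR(PL["yaw"]);Q=q(toolR(P,-1))
g=PL["c"]+P@[-.060-.054,0,0]
arm.movep((g-P[:,0]*.10+[0,0,.02]).tolist(),Q)
arm.move_gripper(.55,60)
arm.line_to((g-P[:,0]*.07).tolist(),.1)
w=wristci(arm,ci);im=snapshot("wrist")
X=np.array([(-75,-55,4),(-75,55,4),(-75,55,-4),(-75,-55,-4)])/1e3@P.T+PL["c"]
for a in proj(w,X): cv2.circle(im,tuple(int(round(v)) for v in a),3,(0,255,0),1)
cv2.imwrite("pics/pre.png",im);print(arm.read_time(),arm.read_tool_pos(),g,np.round(arm.read_joint_positions(),2),arm.read_ft_force())
E
```

```text
6.4583 [0.56301216 0.26835795 0.26798539] [0.57611364 0.23541339 0.2067269 ] [-0.6   0.67 -0.1   1.53  0.61  1.19  0.97] [ 0.80934928 -0.09650276  0.35336964]
```

View pics/pre.png

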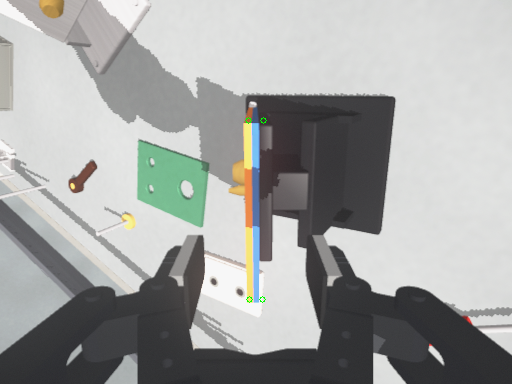

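```bash
python3 - <<'E'
from h import *
from station import arm,camera_info,snapshot
P=seatR(PL["yaw"])
g=PL["c"]+P@[-.060-.054,0,.0015]
arm.line_to(g.tolist(),.08)
print("at",arm.read_ft_force())
arm.move_gripper(0.0,60); arm.pause(.2)
print(arm.read_opening(),arm.read_ft_force(),arm.read_tool_pos()-g)
cv2.imwrite("pics/g_w.png",snapshot("wrist"))
arm.line_to((g+P[:,2]*.05).tolist(),.05); print(arm.read_ft_force())
arm.pause(.2);a=snapshot("scene");b=snapshot("top");c=snapshot("wrist")
cv2.imwrite("pics/g_s.png",a);cv2.imwrite("pics/g_t.png",b);cv2.imwrite("pics/g_w2.png",c)
print(arm.read_time())
E
python3 -c "
import cv2,numpy as np
cv2.imwrite('pics/g_all.png',np.vstack([np.hstack([cv2.imread(f'pics/{n}.png')[::1] for n in r]) for r in (('g_w','g_w2'),('g_s','g_t'))])[:,:][::1])
im=cv2.imread('pics/g_all.png');cv2.imwrite('pics/g_all.png',cv2.resize(im,(800,600),interpolation=cv2.INTER_AREA))"
```

```text
at [-0.05122259 -0.03959098  0.50484404]
0.08344511612059084 [-0.60552122 -0.47978149  4.49894086] [2.07554631e-04 2.93387990e-05 5.78827731e-04]
[ 0.84548486 -0.12351471 -0.46620402]
9.6667
```

View pics/g_all.png

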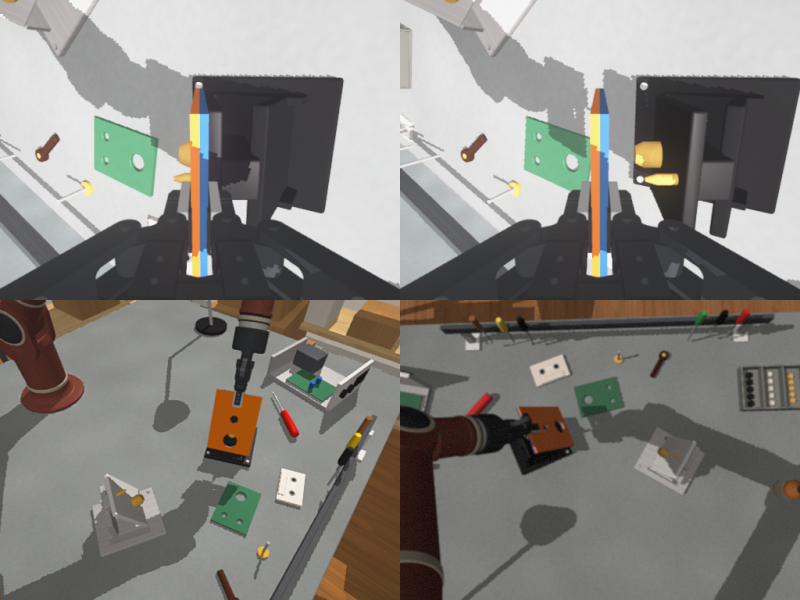

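Run:
```python
from h import *
from station import arm
P=seatR(PL["yaw"]);S=seatR(SEAT["yaw"]);W=workplate(SEAT["yaw"])
p=np.array(arm.read_tool_pos());arm.line_to((p+[0,0,.17]).tolist(),.2)
print(np.round(arm.read_joint_positions(),2),arm.read_time())
q0=q(toolR(W,-1))
for off,up in((.06,.17),(.06,0),(0.001,0)):
    t=SEAT["c"]+S@[-.114,0,.004+off]+[0,0,up]
    j=arm.ik(t.tolist(),q0);print(off,up,np.round(t,3),None if j is None else np.round(j,2))
```

```text
[-0.47  0.53 -0.11  1.39  0.58  1.37  1.23] 10.6667
0.06 0.17 [ 0.538 -0.167  0.413] [ 0.51  0.39 -0.06  1.6  -0.55  1.17  1.71]
0.06 0 [ 0.538 -0.167  0.243] [ 0.7   0.59 -0.36  1.82 -0.48  0.74  1.79]
0.001 0 [ 0.512 -0.21   0.213] [ 0.8   0.64 -0.37  1.85 -0.47  0.72  1.89]
```

Run:
```python
from h import *
from station import arm,camera_info,snapshot
import pickle
S=seatR(SEAT["yaw"]);W=workplate(SEAT["yaw"]);q0=q(toolR(W,-1))
T=lambda off,up=0:(SEAT["c"]+S@[-.114,0,.004+off]+[0,0,up]).tolist()
arm.movep(T(.05,.17),q0);print(arm.read_time())
arm.line_to(T(.05),.15);arm.pause(.2)
print(np.array(arm.read_tool_pos())-T(.05),arm.read_time(),np.round(arm.read_joint_positions(),2))
w=wristci(arm,camera_info("wrist"));pickle.dump(w,open("ci2.pkl","wb"))
ims=[snapshot(n) for n in("wrist","scene","top")]
for n,i in zip("wst",ims):cv2.imwrite(f"pics/k_{n}.png",i)
k=cv2.resize(ims[1][190:330,70:270],None,fx=4,fy=4,interpolation=cv2.INTER_CUBIC);cv2.imwrite("pics/k_sz.png",k)
k=cv2.resize(ims[2][130:280,280:420],None,fx=4,fy=4,interpolation=cv2.INTER_CUBIC);cv2.imwrite("pics/k_tz.png",k)
```

```text
11.9
[ 0.00027435 -0.00010525  0.0007427 ] 13.3833 [ 0.56  0.58 -0.11  1.83 -0.66  0.81  1.98]
```

View pics/k_w.png

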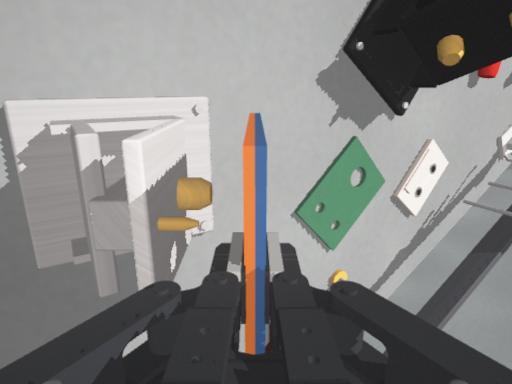

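View pics/k_sz.png

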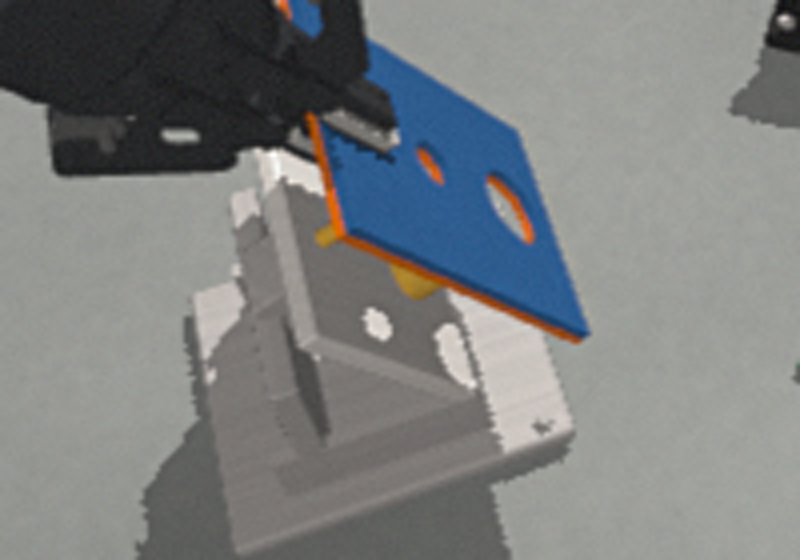

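View pics/k_tz.png

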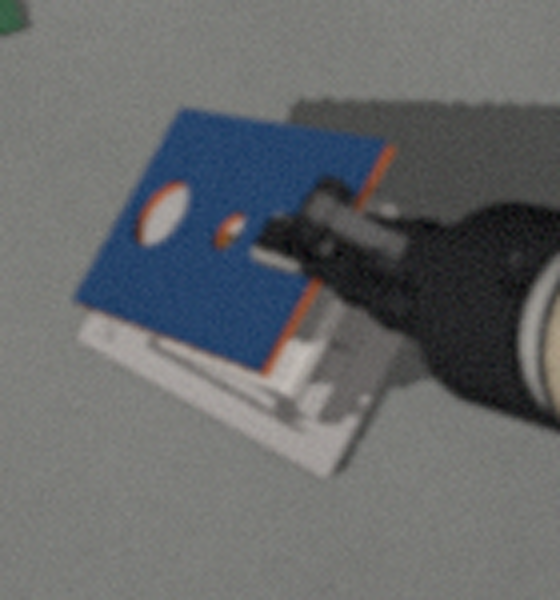

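Run:
```python
from h import *
from station import camera_info
cs,ct=camera_info("scene"),camera_info("top")
oo=lambda a,off,k:(np.array(a)+.5)/k-.5+np.array(off)
A=oo([(345,232),(588,333),(520,130),(431,165),(511,208)],(70,190),4)
LA=np.array([(-75,-55,4),(75,-55,4),(75,55,4),(-10,0,4),(45,0,4)])/1e3
B=oo([(388,143),(265,373),(75,300),(182,108),(230,231),(163,214)],(280,130),4)
LB=np.array([(-75,-55,4),(-75,55,4),(75,55,4),(75,-55,4),(-10,0,4),(45,0,4)])/1e3
S=seatR(SEAT["yaw"]);O=SEAT["c"]
def f(p,w=(1,1)):  # p: centre in seat frame, small rotvec in seat frame
    R=S@Ro.from_rotvec(p[3:]).as_matrix();c=O+S@p[:3]
    return np.r_[w[0]*(proj(cs,LA@R.T+c)-A).ravel(),w[1]*(proj(ct,LB@R.T+c)-B).ravel(),p[3:]*30]
for w in((1,1),(1,.1),(.1,1)):
    r=least_squares(f,[0,0,.054,0,0,0],args=(w,));print(np.round(r.x*1000,1),np.round(r.fun,1))
```

```text
[  0.4  -0.1  52.1   1.9 -17.4  -1.9] [ 0.5  0.   0.5  0.5 -0.7 -0.  -0.3 -0.   0.2 -0.3  0.6 -0.  -0.7  0.2
 -0.4  0.2  0.2 -0.   0.5  0.2 -0.1 -0.2  0.1 -0.5 -0.1]
[  2.4   1.4  51.1  10.9 -18.8  -5.6] [ 0.2 -0.   0.2  0.5 -0.4 -0.  -0.3 -0.1  0.2 -0.3 -0.   0.1 -0.2  0.1
 -0.1  0.1 -0.   0.1 -0.   0.1 -0.1  0.   0.3 -0.6 -0.2]
[  2.7  -0.7  50.6  -7.4 -15.7  -0.1] [ 0.1  0.1  0.1  0.1 -0.1  0.1 -0.   0.1  0.   0.1  0.2 -0.3 -0.5  0.
 -0.1  0.3 -0.  -0.   0.5  0.2 -0.  -0.2 -0.2 -0.5 -0. ]
```

Run:
```python
from h import *
from station import arm,camera_info,snapshot
S=seatR(SEAT["yaw"])
T=lambda off:(SEAT["c"]+S@[-.115,0,.004+off]).tolist()
F=lambda:np.round(S.T@np.array(arm.read_ft_force()),1)
print(F())
for off,v in((.026,.05),(.018,.04),(.012,.03),(.007,.03),(.004,.02),(.0025,.02),(.001,.02),(-.0005,.02),(-.002,.02)):
    arm.line_to(T(off),v);f=F();print(off,f,np.round(S.T@(np.array(arm.read_tool_pos())-T(off))*1e3,1))
    if np.linalg.norm(f)>8: break
print(arm.read_time())
for n in("wrist","scene","top"):
    cv2.imwrite(f"pics/m_{n[0]}.png",snapshot(n))
i=cv2.imread("pics/m_s.png");k=cv2.resize(i[190:330,70:270],None,fx=4,fy=4,interpolation=cv2.INTER_CUBIC);cv2.imwrite("pics/m_sz.png",k)
```

```text
[ 1.7  0.1 -0.8]
0.026 [ 1.1 -0.1 -0.7] [ 0.  -0.  -0.1]
0.018 [ 1.  -0.1 -0.4] [-0.   0.  -0.4]
0.012 [ 1.6  0.1 -1.4] [-0.  -0.  -0.3]
0.007 [ 1.   0.4 -0.8] [-0.  -0.  -0.4]
0.004 [ 1.2 -0.1 -1.2] [-0.  -0.  -0.2]
0.0025 [ 0.9 -0.3 -0.6] [-0.   0.  -0.1]
0.001 [ 1.5  0.2 -1.8] [ 0. -0. -0.]
-0.0005 [0.4 0.6 2.2] [ 0.  -0.   1.1]
-0.002 [-1.7  0.7  8. ] [ 0.  -0.   2.3]
16.4833
```

View pics/m_w.png

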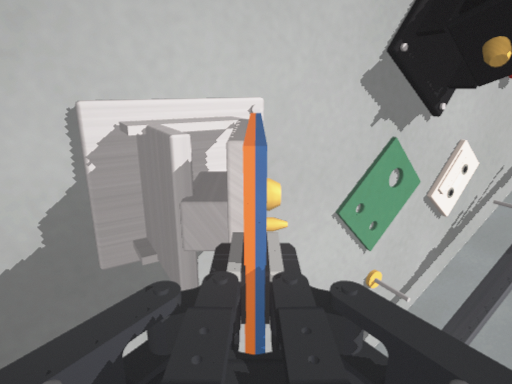

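View pics/m_sz.png

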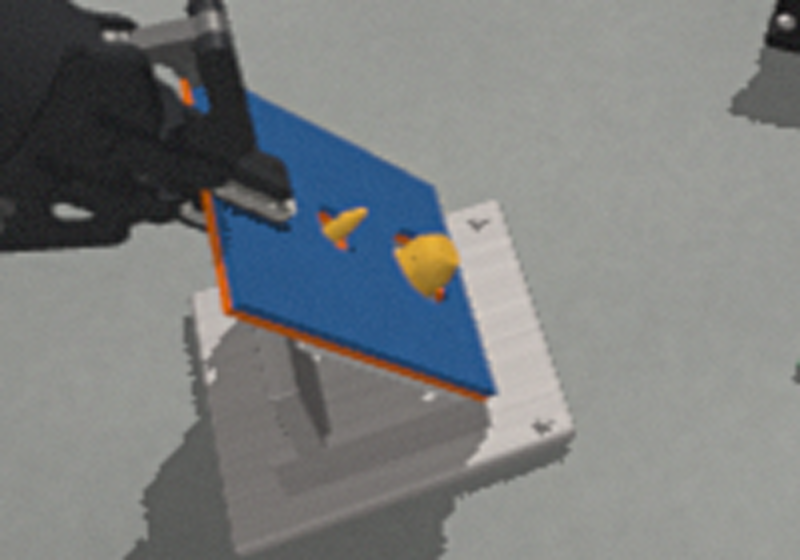

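Run:
```python
from h import *
from station import arm,camera_info,snapshot
S=seatR(SEAT["yaw"])
T=lambda off,x=-.115:(SEAT["c"]+S@[x,0,.004+off]).tolist()
F=lambda:np.round(S.T@np.array(arm.read_ft_force()),1)
arm.line_to(T(-.0003),.02);print(F())
arm.move_gripper(.55);arm.pause(.3);print(F(),arm.read_opening())
arm.line_to(T(-.0003,-.215),.08);print(F(),arm.read_time())
arm.pause(.3)
for n in("wrist","scene","top"):
    cv2.imwrite(f"pics/n_{n[0]}.png",snapshot(n))
i=cv2.imread("pics/n_s.png");k=cv2.resize(i[190:330,70:270],None,fx=4,fy=4,interpolation=cv2.INTER_CUBIC);cv2.imwrite("pics/n_sz.png",k)
```

```text
[-1.4  1.   5.4]
[-0.2 -0.8 -0.8] 0.5470566831351399
[ 0.1  0.4 -0.7] 19.0417
```

View pics/n_w.png

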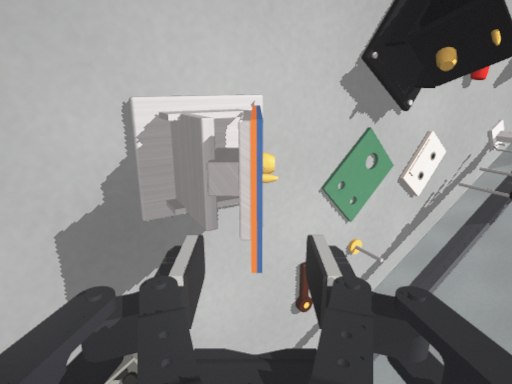

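View pics/n_sz.png

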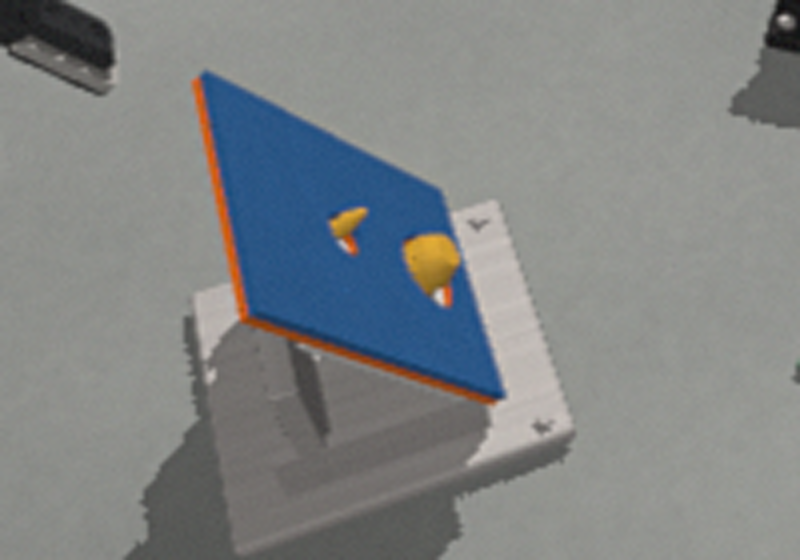

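Run:
```python
from h import *
from station import camera_info,arm,snapshot
cs=camera_info("scene")
A=(np.array([(204,72),(440,188),(503,400),(248,318)])+.5)/4-.5+[70,190]
LA=np.array([(-75,55,4),(75,55,4),(75,-55,4),(-75,-55,4)])/1e3
S=seatR(SEAT["yaw"]);O=SEAT["c"]
def f(p):
    R=S@Ro.from_rotvec(p[3:]).as_matrix();c=O+S@p[:3]
    return np.r_[(proj(cs,LA@R.T+c)-A).ravel(),p[3:]*30]
r=least_squares(f,[0,0,.004,0,0,0]);print(np.round(r.x*1000,1),np.round(r.fun,1))
a=cv2.imread("pics/n_s.png").astype(int);b=snapshot("scene").astype(int);print("moved px",(abs(a-b).max(2)[250:300,110:200]>40).sum(),arm.read_ft_force(),arm.read_time())
```

```text
[ 4.9 -1.8  3.6 18.5 -8.2 10.8] [-0.3 -0.1  0.2  0.3 -0.1 -0.1  0.3 -0.1  0.6 -0.2  0.3]
moved px 0 [ 0.48284067  1.04259756 -0.64230179] 19.5417
```

Fit: x ≈ +5 mm (hanging on the pins, as expected), y ≈ −2 mm, z ≈ 3.6 mm, about 1° off flat. The plate is still and the gripper is clear, so I'm handing in.

```bash
python3 -c "
from station import ticket;print(ticket.finish_job())"
```

```text
the job is handed in; nothing more can be done
None
```

I took the plate off the black stand by its top edge, turned it over, slid it onto both pins of the bright stand until it touched the face, and let go. I handed the job in at about 19.5 s; no verdict is reported.

**Final position:** a last fit to the scene camera's corner pixels puts the plate centre at x ≈ +5 mm, y ≈ −2 mm and z ≈ 3.6 mm in the seat frame. It is about 1° off flat and 0.6° off the slope line, with the blue face outward and both pins through their holes. The +5 mm matches the plate sliding down to hang on the pins after release.

**At rest and clear:** two pictures about half a second apart showed no movement. The gripper is about 10 cm up-slope, and the wrist force reads near zero. The largest force I read was about 8 N, while pressing the plate home.

**Disagreements:** measurements from different cameras differed by 1–2 mm. Before the grasp, the wrist picture showed the plate about 1.7 mm off along its normal, and I corrected for 1.5 mm of that. No check failed.

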